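# Shut the filler flap and start the ironing station

## Task

The ironing station on the laundry counter has just been filled: with the fingertips push its raised filler flap fully shut, then press the big round start key right down, let it spring back up, and draw the hand away. Press gently, do not press the small round key or the narrow bar key, lift nothing, and leave the iron and everything else in its place.

Things in the scene. Friction and masses are not known exactly. Their poses are not given: they have to be found in the camera images.
- station: White box-like ironing station fixed to the counter, 260 (x) by 440 (y) by 110 mm high. Origin: centre of its underside; x to its back (away from the robot), y left, z up. On its flat deck: left the iron on a 4 mm cradle, right the filler flap (back) and a row of three keys (front), centred at station x -90 mm, y -180, -130, -80 mm; which key sits where varies.
- flap (a joint): Angle of the filler flap (rad): 0 shut, flat on the deck; starts 0.5 to 1.0, at most 1.35. White plate, 75 mm from hinge to free edge plus an 8 mm tab, 80 mm wide, 5 mm thick; hinge along station y at the back, free edge to the robot, opens upward. Hinge friction (0.05 N m) keeps it where it is left: push it down from above all the way; it stops firmly at 0.
- flap_hinge (a point): Middle of the flap's hinge line, at station (105, -125, 116) mm. Its axes are the flap's: x along the plate, away from the free edge; z out of its upper face. When the flap is shut its upper face is 2.5 mm above this point, that is 118.5 mm above the counter.
- flap_mid (a point): Point on the upper face of the flap, on its centre line, 47.5 mm from the hinge towards the free edge; moves with the flap.
- start_key_base: Grey square bezel, 42 x 42 x 6 mm, of the start key, fixed on the deck; origin at the centre of its underside (110 mm above the counter).
- start_key (a joint): Travel of the start key (m): 0 up, 0.006 right down. A spring pushes it back; it takes about 1.5 N to start and 5 N to be fully down, then it stops firmly.
- start_key_top (a point): Centre of the top face of the start key, the big round one, 30 mm across; 15 mm above the deck when up. White, like the other two keys.
- small_key (a joint): Travel of the small round key (m), same spring: 0 up, 0.006 down. Not to be pressed.
- small_key_top (a point): Centre of the top face of the small round key, 16 mm across, same height as the start key.
- bar_key (a joint): Travel of the narrow bar key (m), same spring: 0 up, 0.006 down. Not to be pressed.
- bar_key_top (a point): Centre of the top face of the bar key, 32 (station x) by 10 mm (station y), same height as the start key.
- iron: Loose iron, 260 long, 110 wide, 129 mm high with a black loop handle, lying sole down in the cradle on the station, nose towards the keys' and flap's side (its tip is about 40 mm from the nearest corner of the flap). Origin: middle of its sole; x to the nose.
- deck_peg: Wooden clothes peg, 72 x 13 x 12 mm, lying loose on the deck between the keys and the flap, about along the station's y. Origin: centre of its underside; x along it.
- counter_peg: Another such peg, loose on the counter in front of the station.
- cup: Small clear measuring cup, rim radius 34, 55 mm high, loose on the counter in front of the station. Origin: centre of its underside.
- brush: Wooden-handled hand brush lying loose on the counter, right of the station, along its own x.
- jug: White detergent jug with a side label, 85 x 150 mm, 228 mm high, loose on the counter beside the station. Origin: centre of its underside.
- sprayer: Clear trigger spray bottle, 72 mm across, 203 mm high, loose on the counter beside the station. Origin: centre of its underside.
- jar: Jar with a lid, 64 mm across, 90 mm high, loose on the counter, in front and to the left of the station. Origin: centre of its underside.

How it is judged:
By the outcome, as a careful person would: the job done as asked, in the order asked, and still so for the second after the job is handed in, with the robot touching nothing.
It also fails if it takes over 48 s, if anything falls off the work surface, if the arm or the gripper's body presses on something with over 40 N, if the wrist force passes 120 N, or if a joint passes its speed limit or range.

## Robot

A 6-joint arm with a two-finger parallel gripper is mounted at the origin on the work surface. World frame = base frame: x ahead of the robot, y to its left, z up, the work surface at z = 0. Lengths are in m, angles in rad, forces in N, time in s.
With the tool pointing down it reaches from about 0.25 to 0.8 m from the base axis. Payload 3.9 kg.
Tool frame: the origin (TCP) lies midway between the tips of the shut fingers; the grasp point (between the pads) lies 19 mm behind it (ctrl.grip_depth is the distance from the TCP to the grasp point, in m); z points along the fingers, y is the line along which they close (so a half turn about z gives the same grasp; the last joint's range is limited). The gripper opens to 85 mm and grips with 20 to 120 N. Pads are 22 mm wide; open, the fingers measure 114 mm over their backs; the gripper's body (76 mm by 85 mm) begins 54 mm behind the grasp point. The pads swing forward as they close: fully open they stand 13 mm farther back than shut.
Start: joints at [-1.237, 0.26, -0.138, 1.173, 0, 1.571], TCP at [0.172, -0.496, 0.231] pointing down, gripper open.
Joint ranges: [-2.78, 2.78], [-0.83, 1.72], [-1.28, 1.37], [-1.9, 2.12], [-1.57, 1.48], [-3.14, 3.14]. Speed limits (rad/s): [2.57, 2.57, 3.14, 3.14, 3.14, 3.14].

## Interface

Orientations are given as a unit quaternion [x, y, z, w].
In Python, from station import ctrl, snapshot, spotter gives the robot as it stands.
- The arm moves only by the tool arm_command, never from a script. Its argument "series" is one flat list of numbers, 7 for each row, row after row: the closure, from 0 (fully open) to 1 (shut), then the shift along the world's x, y, z scaled (see below), then the turn, a rotation vector about the world's x, y, z scaled (see below). In form: [hand, x, y, z, wx, wy, wz, hand, x, y, z, wx, wy, wz, ...]. A call has 1 to 8 rows; each row shifts and turns the commanded pose from where the row before left it; what a row does not reach is not made up. The controller multiplies each number of a shift by 400 mm and each number of a turn by 60 degrees. A row lasts 1/12 s, in which the tool goes at most 41.7 mm and 7.16 degrees, less where a joint would pass 70% of its speed; a pose out of reach is approached as far as the arm can. A call with a number of a shift or a turn outside -1 to 1 is refused whole. A call with a gripper value outside its range is refused whole. The fingers move at their own pace and stop on an object; the grip force is fixed at half the most. Time passes only in rows, so rows that do not move let the fingers close. It gives the time, the measured TCP pose, the force, the opening and the grip force at its end, in the units of the state.
- ctrl.sense(): the state, without advancing time (a new reading comes with each control period).
- snapshot(name): name is "scene" or "top"; returns a dict with "color" (420x560x3 uint8, blue, green, red), "depth" (420x560 float32, m along the optical axis (not along the pixel's ray), 0 where there is no reading), "K" (3x3 intrinsics, pixels), "k1" (the pictures are not rectified: a ray, as slopes to the right and down, at radius r is drawn at 1 + k1 r^2 times it, then the intrinsics apply), "rvec" (rotation vector, rad) and "tvec" (3), from world to camera coordinates, as OpenCV has them. Camera axes: x right, y down, z forward; pixel columns grow to the right and rows downward; lengths in m; the calibration is good to about 2 mm. A picture is of the moment at which its call begins.
- ctrl.close_job(): hands the job in; it is judged then, once.
Trained networks look in a picture, given as the dict that the camera call returned (one of the last four; its "shot" number tells which), for a name from the list of things; names that differ only in an ending like _2 or _b are one class to them, and where a whole thing is asked for, a point or a joint stands for the part that bears it (a point fixed in the world has none). Each returns a list of dicts, best first, with "score" (0 to 1); they miss things now and then, are a little off and sometimes report something else, mostly with a low value. They report only what shows in the picture. A call takes as long as a camera call.
- spotter.masks_of(picture, name): "pixels" (420x560 bool, what is visible of it) and "rect" ([left, top, right, bottom] in pixels, round what is visible of it).
The state is a dict: "clock": time; "q": joint angles; "joint_vel": joint speeds; "joint_efforts": joint torques, N m; "position": TCP position; "tcp_rot": TCP orientation; "contact_force": force on the tool from outside, world axes, zero at the start; "torque": the same for the moment, N m; "finger_gap": opening from 0.0 (shut) to 1.0 (fully open); "grip_force": force on a finger pad.
Only numpy, scipy, OpenCV 4.12 (cv2) and the standard library are available. Lean on these libraries where they do the work, as an engineer would, in place of code of your own. Each camera call takes 0.05 s, during which the arm holds its last target. There are 200 camera calls.

## Working session

There is one attempt and no reset: what is moved stays moved. The work goes in short steps, Python scripts to look and compute and a tool call to move; the robot and the scene stay as the last step left them, time stands still between calls to the robot, and variables do not carry over. Pictures are saved under pics/ and viewed, at most 10 in all, crops included, and the job is handed in when it is done.

Besides the shell and the picture viewer there is one more tool, called by a JSON object that holds its "op" and its "data", one argument or row to a line. arm_command: Moves the arm, as the interface text tells. Its arguments: {"type":"object","properties":{"series":{"type":"array"}},"required":["series"]}

```bash
ls; mkdir -p pics; cat > h.py <<'E'
import numpy as np, cv2
from station import ctrl, snapshot, spotter
def world(p, px, depth=None):
    """pixels Nx2 (col,row) -> world points through the depth picture"""
    px=np.atleast_2d(px).astype(float); K=p["K"]
    d=np.array([p["depth"][int(round(v)),int(round(u))] for u,v in px]) if depth is None else depth
    s=cv2.undistortPoints(px[:,None],K,np.array([p["k1"],0,0,0.]))[:,0]
    c=np.c_[s,np.ones(len(s))]*np.reshape(d,(-1,1))
    R=cv2.Rodrigues(np.array(p["rvec"],float))[0]
    return (c-np.ravel(p["tvec"]))@R
def ray_z(p, px, z):
    """intersection of pixel rays with plane z"""
    n=len(np.atleast_2d(px)); a=world(p,px,np.zeros(n)); b=world(p,px,np.ones(n))
    return a+(b-a)*((z-a[:,2])/(b-a)[:,2])[:,None]
def mcent(m):
    v,u=np.nonzero(m); return np.array([u.mean(),v.mean()])
def proj(p,X):
    return cv2.projectPoints(np.atleast_2d(X).astype(float),np.array(p["rvec"],float),np.array(p["tvec"],float),p["K"],np.array([p["k1"],0,0,0.]))[0][:,0]
E
python3 - <<'E'
from h import *
np.set_printoptions(precision=4,suppress=True)
for n in("scene","top"):
    p=snapshot(n); cv2.imwrite(f"pics/{n}0.png",p["color"])
    for t in("station","flap","start_key_top","start_key_base","small_key_top","bar_key_top","deck_peg","iron","jug","sprayer"):
        for r in spotter.masks_of(p,t)[:2]:
            c=mcent(r["pixels"]); v,u=np.nonzero(r["pixels"]); ok=p["depth"][v,u]>0
            W=world(p,np.c_[u,v][ok]) if ok.any() else np.zeros((1,3))
            print(n,t,round(r["score"],2),r["rect"],c,"W",np.median(W,0),"ray125",ray_z(p,c,.125)[0])
print(ctrl.sense())
E
```

```text
pics
scene station 0.93 [186.8, 193.4, 374.5, 304.9] [273.3375 257.2497] W [0.6845 0.054  0.1072] ray125 [0.7104 0.0854 0.125 ]
scene station 0.69 [208.9, 215.9, 246.2, 252.8] [226.4211 232.9509] W [ 0.677  -0.0393  0.1393] ray125 [ 0.6608 -0.0465  0.125 ]
scene flap 0.63 [210.8, 213.9, 240.9, 250.8] [225.8864 232.9797] W [ 0.6774 -0.0408  0.1391] ray125 [ 0.6613 -0.0477  0.125 ]
scene flap 0.37 [262.2, 181.3, 363.4, 249.0] [324.1208 215.3201] W [0.585  0.1715 0.1595] ray125 [0.5255 0.1616 0.125 ]
scene start_key_top 0.35 [209.7, 211.9, 242.4, 251.9] [226.2137 232.8723] W [ 0.6766 -0.0404  0.1391] ray125 [ 0.6607 -0.0471  0.125 ]
scene start_key_base 0.55 [210.1, 192.5, 230.9, 205.5] [220.4751 199.116 ] W [ 0.5274 -0.1174  0.1173] ray125 [ 0.5339 -0.1148  0.125 ]
scene bar_key_top 0.75 [263.2, 181.2, 367.8, 246.0] [324.3777 215.5533] W [0.5855 0.1732 0.1611] ray125 [0.5262 0.1624 0.125 ]
scene deck_peg 0.45 [211.5, 212.7, 242.2, 215.4] [225.7342 213.6329] W [ 0.5836 -0.088   0.121 ] ray125 [ 0.5896 -0.0772  0.125 ]
scene iron 0.6 [262.8, 180.5, 364.2, 248.2] [323.7461 216.252 ] W [0.
[... 1603 characters left out ...]
44.7036 165.7363] W [ 0.6254 -0.4191  0.1172] ray125 [ 0.6263 -0.4185  0.125 ]
top sprayer 0.49 [225.9, 248.6, 250.5, 271.8] [235.5085 259.7076] W [0.364  0.1516 0.0064] ray125 [0.3702 0.1412 0.125 ]
{'clock': 1.1, 'q': array([-1.237 ,  0.26  , -0.1381,  1.1727,  0.    ,  1.5708]), 'joint_vel': array([ 0.0035, -0.0002, -0.    ,  0.0008, -0.0021,  0.0014]), 'joint_efforts': array([  0.0012, -40.5625,  25.4241,   0.0011,   0.0002,   0.    ]), 'position': array([ 0.172 , -0.496 ,  0.2313]), 'tcp_rot': array([ 0.9861,  0.1661,  0.    , -0.    ]), 'contact_force': array([-0.8421,  0.8628, -0.2474]), 'torque': array([-0.0096,  0.0525, -0.023 ]), 'grip_force': 0.0, 'finger_gap': 1.0016121891861183}
```

```bash
python3 - <<'E'
import cv2
a=cv2.imread("pics/top0.png")[110:270,150:370]; b=cv2.imread("pics/scene0.png")[150:310,170:390]
cv2.imwrite("pics/c0.png",cv2.resize(cv2.vconcat([a,b]),None,fx=1.8,fy=1.8,interpolation=cv2.INTER_CUBIC) if 0 else cv2.resize(cv2.hconcat([a[:,60:],b[:,:130]]),None,fx=2.75,fy=2.75,interpolation=cv2.INTER_CUBIC))
E
```

```text
(no output)
```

View pics/top0.png

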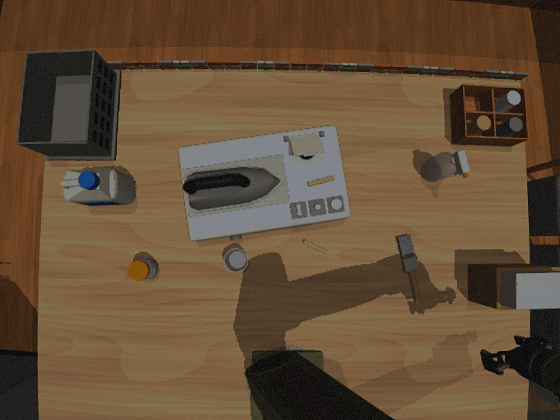

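View pics/c0.png

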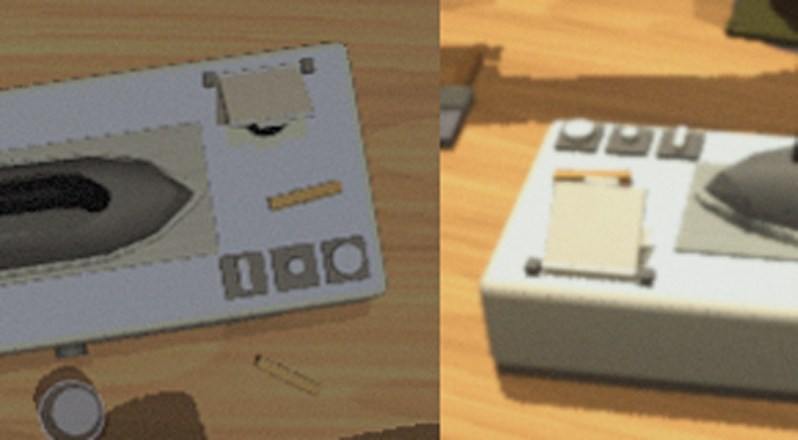

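The top view shows the station yawed about +9°. The keys sit at about (336,204) for the big one, (317,206) small and (298,209) bar. The flap is at (305,145) with its hinge knobs behind it, and the peg is at (320,181). Next I'll fit the station pose and the flap angle.

```bash
python3 - <<'E'
from h import *
np.set_printoptions(precision=4,suppress=True)
for n in("top","scene"):
    p=snapshot(n); v,u=np.mgrid[0:420,0:560]; px=np.c_[u.ravel(),v.ravel()]
    W=world(p,px,p["depth"].ravel()); ok=p["depth"].ravel()>0
    box=(W[:,0]>.4)&(W[:,0]<.85)&(W[:,1]>-.25)&(W[:,1]<.36)
    s=ok&box&(W[:,2]>.09)&(W[:,2]<.2)
    m=(s.reshape(420,560)).astype(np.uint8); nl,L,st,_=cv2.connectedComponentsWithStats(m); k=1+st[1:,4].argmax()
    pts=W[(L==k).ravel()]
    d=pts[np.abs(pts[:,2]-.11)<.012]
    r=cv2.minAreaRect((d[:,:2]*1000).astype(np.float32)); print(n,"deck z",np.median(d[:,2]),"rect",r)
    th=np.deg2rad(r[2]); 
    # yaw so that long side is y
    yaw=th if r[1][1]>r[1][0] else th-np.pi/2
    c,s_=np.cos(yaw),np.sin(yaw); R=np.array([[c,-s_],[s_,c]]); o=np.array(r[0])/1000
    print("yaw",np.rad2deg(yaw),"start",o+R@[-.09,-.18],"hinge",o+R@[.105,-.125])
    # flap points in station frame
    S=pts.copy(); S[:,:2]=(pts[:,:2]-o)@R
    f=S[(np.abs(S[:,1]+.125)<.035)&(S[:,0]>.0)&(S[:,0]<.1)&(S[:,2]>.122)]
    for b in np.arange(0,.11,.01):
        g=f[(f[:,0]>=b)&(f[:,0]<b+.01)]
        if len(g): print(b,len(g),np.median(g,0))
    if len(f)>5:
        a=np.polyfit(f[:,0],f[:,2],1); print("slope angle",np.arctan(a[0]),"free edge minx",f[:,0].min(),f[:,2].max())
    kk=S[(np.abs(S[:,0]+.09)<.03)&(S[:,2]>.12)&(S[:,1]<-.05)]
    for y in(-.18,-.13,-.08):
        g=kk[np.abs(kk[:,1]-y)<.022]; print("key",y,len(g),g.mean(0) if len(g) else 0)
    pg=S[(S[:,0]>-.06)&(S[:,0]<.02)&(S[:,2]>.117)&(S[:,2]<.13)&(S[:,1]<-.07)]; print("peg",pg.min(0),pg.max(0)) if len(pg) else 0
    for t in("small_key_top","start_key_base","deck_peg"):
      for r in spotter.masks_of(p,t)[:2]:
        w=ray_z(p,mcent(r["pixels"]),.123)[0]; print(t,r["score"],w,(w[:2]-o)@R)
E
```

```text
top deck z 0.10908695092215275 rect ((579.1973266601562, 72.96180725097656), (258.41796875, 439.2899169921875), 9.258505821228027)
yaw 9.258505821228027 start [ 0.5193 -0.1192] hinge [ 0.7029 -0.0335]
0.03 9 [ 0.0391 -0.1276  0.1653]
0.04 76 [ 0.0458 -0.124   0.1615]
0.05 88 [ 0.0551 -0.124   0.1559]
0.06 79 [ 0.065  -0.1265  0.148 ]
0.07 84 [ 0.0748 -0.1248  0.1407]
0.08 81 [ 0.085  -0.1247  0.1326]
0.09 62 [ 0.0943 -0.1258  0.1248]
slope angle -0.6463617080466164 free edge minx 0.038492204624374915 0.16927483720034678
key -0.18 97 [-0.0885 -0.1788  0.1237]
key -0.13 29 [-0.0903 -0.1305  0.1236]
key -0.08 47 [-0.0893 -0.082   0.124 ]
peg [-0.0309 -0.1853  0.1171] [-0.0151 -0.1181  0.1269]
deck_peg 0.68 [0.3699 0.1397 0.123 ] [-0.1958  0.0996]
deck_peg 0.46 [ 0.5806 -0.0786  0.123 ] [-0.023  -0.1498]
scene deck z 0.10982320312029872 rect ((581.3032836914062, 71.13941955566406), (263.5040588378906, 437.4231872558594), 8.907787322998047)
yaw 8.907787322998047 start [ 0.5203 -0.1206] hinge [ 0.7044 -0.0361]
0.03 3 [ 0.0396 -0.1194  0.1667]
0.04 89 [ 0.0465 -0.1251  0.1629]
0.05 157 [ 0.0545 -0.1217  0.1566]
0.06 158 [ 0.0653 -0.125   0.1485]
0.07 153 [ 0.0756 -0.1276  0.141 ]
0.08 150 [ 0.0848 -0.1233  0.1331]
0.09 139 [ 0.0943 -0.1248  0.1265]
slope angle -0.6493750687845878 free edge minx 0.038923431970345375 0.1683943455137217
key -0.18 70 [-0.0877 -0.1801  0.1244]
key -0.13 26 [-0.0881 -0.1309  0.1241]
key -0.08 31 [-0.0875 -0.0802  0.1243]
peg [-0.0328 -0.1867  0.1174] [-0.0142 -0.1145  0.1244]
small_key_top 0.68 [0.5258 0.1608 0.123 ] [-0.041   0.0972]
start_key_base 0.58 [ 0.5307 -0.1162  0.123 ] [-0.079  -0.1773]
deck_peg 0.68 [ 0.5863 -0.0724  0.123 ] [-0.0173 -0.1426]
```

{"op": "arm_command", "data": {
  "series": [1,0.06,0.057,0.003,0,0,-0.021,1,0.06,0.057,0.003,0,0,-0.021,1,0.06,0.057,0.003,0,0,-0.021,1,0.06,0.057,0.003,0,0,-0.021,1,0.06,0.057,0.003,0,0,-0.021,1,0.06,0.057,0.003,0,0,-0.021,1,0.06,0.057,0.003,0,0,-0.021,1,0.06,0.057,0.003,0,0,-0.021]
}}

```text
clock: 2.17
position: [0.365, -0.3124, 0.2412]
tcp_rot: [0.997, 0.078, 0.0, 0.0]
contact_force: [0.1, 0.1, -0.4]
finger_gap: -0.001
grip_force: 0.0
```

{"op": "arm_command", "data": {
  "series": [1,0.06,0.057,0,0,0,0,1,0.06,0.057,0,0,0,0,1,0.06,0.057,0,0,0,0,1,0.06,0.057,0,0,0,0,1,0.06,0.057,0,0,0,0,1,0.06,0.057,0,0,0,0,1,0.06,0.057,0,0,0,0,1,0.06,0.057,0,0,0,0]
}}

```text
clock: 2.83
position: [0.557, -0.1299, 0.241]
tcp_rot: [0.997, 0.079, 0.0, 0.0]
contact_force: [0.1, 0.5, -0.2]
finger_gap: -0.001
grip_force: 0.0
```

{"op": "arm_command", "data": {
  "series": [1,0.046,0.043,0,0,0,0,1,0.046,0.043,0,0,0,0,1,0.046,0.043,0,0,0,0,1,0.046,0.043,0,0,0,0,1,0.046,0.043,0,0,0,0,1,0,0,-0.045,0,0,0,1,0,0,-0.045,0,0,0,1,0,0,-0.045,0,0,0]
}}

```text
clock: 3.5
position: [0.6487, -0.0446, 0.1862]
tcp_rot: [0.997, 0.079, 0.0, 0.0]
contact_force: [0.6, -0.1, 0.2]
finger_gap: 0.003
grip_force: 0.0
```

```bash
python3 - <<'E'
from h import *
for n in("scene",):
    p=snapshot(n); a=p["color"][130:290,170:380]; cv2.imwrite("pics/s1.png",cv2.resize(a,None,fx=3.5,fy=3.5,interpolation=cv2.INTER_CUBIC))
print(ctrl.sense()["position"])
E
```

```text
[ 0.64612941 -0.04464238  0.18188754]
```

View pics/s1.png

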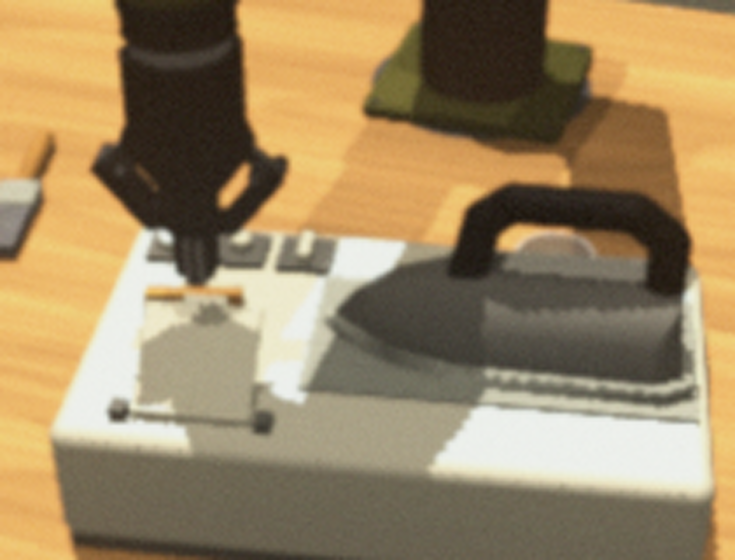

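The fingertips stand over the front part of the flap, on its centre line, at about (197,270) in the crop. I'll shift back 5 mm and push down.

{"op": "arm_command", "data": {
  "series": [1,0.01,0,0,0,0,0,1,0,0,-0.0175,0,0,0,1,0,0,-0.0175,0,0,0,1,0,0,-0.0175,0,0,0,1,0,0,-0.0175,0,0,0,1,0,0,-0.0175,0,0,0,1,0,0,-0.0175,0,0,0,1,0,0,-0.0175,0,0,0]
}}

```text
clock: 4.22
position: [0.6519, -0.0453, 0.1374]
tcp_rot: [0.997, 0.079, 0.0, 0.0]
contact_force: [-0.3, -0.1, 1.1]
finger_gap: -0.001
grip_force: 0.5
```

{"op": "arm_command", "data": {
  "series": [1,0,0,-0.0075,0,0,0,1,0,0,-0.0075,0,0,0,1,0,0,-0.0075,0,0,0,1,0,0,0,0,0,0]
}}

```text
clock: 4.55
position: [0.6518, -0.0452, 0.1283]
tcp_rot: [0.997, 0.079, -0.0, -0.0]
contact_force: [-1.2, 0.4, -0.5]
finger_gap: 0.003
grip_force: 0.0
```

{"op": "arm_command", "data": {
  "series": [1,0,0,-0.005,0,0,0,1,0,0,-0.005,0,0,0,1,0,0,-0.005,0,0,0,1,0,0,0,0,0,0]
}}

```text
clock: 4.88
position: [0.652, -0.0452, 0.1226]
tcp_rot: [0.997, 0.079, -0.0, -0.0]
contact_force: [0.4, -0.2, -0.5]
finger_gap: 0.004
grip_force: 0.0
```

{"op": "arm_command", "data": {
  "series": [1,0,0,-0.004,0,0,0,1,0,0,0,0,0,0]
}}

```text
clock: 5.05
position: [0.652, -0.0452, 0.1211]
tcp_rot: [0.997, 0.079, -0.0, -0.0]
contact_force: [-0.5, 0.0, -0.3]
finger_gap: -0.003
grip_force: 0.0
```

{"op": "arm_command", "data": {
  "series": [1,0,0,-0.004,0,0,0,1,0,0,0,0,0,0]
}}

```text
clock: 5.22
position: [0.652, -0.0452, 0.1195]
tcp_rot: [0.997, 0.079, -0.0, -0.0]
contact_force: [0.2, -0.7, -0.5]
finger_gap: 0.002
grip_force: 0.0
```

{"op": "arm_command", "data": {
  "series": [1,0,0,-0.003,0,0,0,1,0,0,0,0,0,0]
}}

```text
clock: 5.38
position: [0.652, -0.0452, 0.1186]
tcp_rot: [0.997, 0.079, 0.0, 0.0]
contact_force: [0.2, 0.2, 0.3]
finger_gap: -0.001
grip_force: 0.5
```

```bash
python3 - <<'E'
from h import *
p=snapshot("scene"); a=p["color"][170:270,180:330]; cv2.imwrite("pics/s2.png",cv2.resize(a,None,fx=5,fy=5,interpolation=cv2.INTER_CUBIC))
s=ctrl.sense();print(s["position"],s["contact_force"])
E
```

```text
[ 0.65203187 -0.04519988  0.11858796] [-0.57051441 -0.72774315  0.94443314]
```

View pics/s2.png

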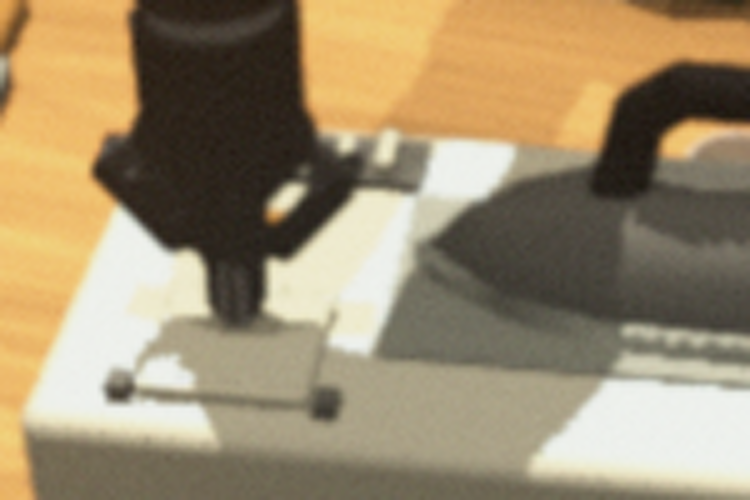

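The fingertips are on the plate at about (237,320) and it is now nearly flat. I'll go down in small steps until the stop shows in the force.

{"op": "arm_command", "data": {
  "series": [1,0,0,-0.0025,0,0,0,1,0,0,0,0,0,0]
}}

```text
clock: 5.6
position: [0.6521, -0.0452, 0.1185]
tcp_rot: [0.997, 0.079, 0.0, 0.0]
contact_force: [-2.5, 0.3, 6.0]
finger_gap: -0.002
grip_force: 2.9
```

{"op": "arm_command", "data": {
  "series": [1,0,0,-0.0025,0,0,0,1,0,0,0,0,0,0]
}}

```text
clock: 5.77
position: [0.6521, -0.0452, 0.1185]
tcp_rot: [0.997, 0.079, 0.001, 0.0]
contact_force: [-3.3, 0.7, 10.4]
finger_gap: -0.001
grip_force: 5.0
```

{"op": "arm_command", "data": {
  "series": [1,0,0,0.047,0,0,0,1,0,0,0.047,0,0,0,1,0,0,0.047,0,0,0,1,-0.066,-0.037,0,0,0,0,1,-0.066,-0.037,0,0,0,0,1,-0.066,-0.037,0,0,0,0,1,-0.066,-0.037,0,0,0,0,1,-0.066,-0.037,0,0,0,0]
}}

```text
clock: 6.43
position: [0.5187, -0.1196, 0.1727]
tcp_rot: [0.997, 0.079, -0.0, 0.0]
contact_force: [0.3, -1.3, 0.3]
finger_gap: -0.002
grip_force: 0.0
```

```bash
python3 - <<'E'
from h import *
s=ctrl.sense()
p=snapshot("scene"); print(s["position"])
v,u=np.mgrid[0:420,0:560]; W=world(p,np.c_[u.ravel(),v.ravel()],p["depth"].ravel())
W=W[p["depth"].ravel()>0]
t=np.deg2rad(9.1);R=np.array([[np.cos(t),-np.sin(t)],[np.sin(t),np.cos(t)]])
S=np.c_[(W[:,:2]-[.580,.072])@R,W[:,2]]
f=S[(np.abs(S[:,1]+.125)<.035)&(S[:,2]>.1)&(S[:,2]<.15)]
for b in(.03,.04,.05,.06,.07,.08): g=f[(f[:,0]>=b)&(f[:,0]<b+.01)]; print(b,len(g),np.median(g[:,2]) if len(g) else 0)
a=p["color"][150:270,180:330]; cv2.imwrite("pics/s3.png",cv2.resize(a,None,fx=5,fy=5,interpolation=cv2.INTER_CUBIC))
E
```

```text
[ 0.51866163 -0.11963518  0.17273286]
0.03 72 0.11860340123371566
0.04 69 0.1182339938899746
0.05 76 0.11834989540180699
0.06 86 0.11852946972952824
0.07 74 0.11822814203518531
0.08 86 0.11829271388623962
```

View pics/s3.png

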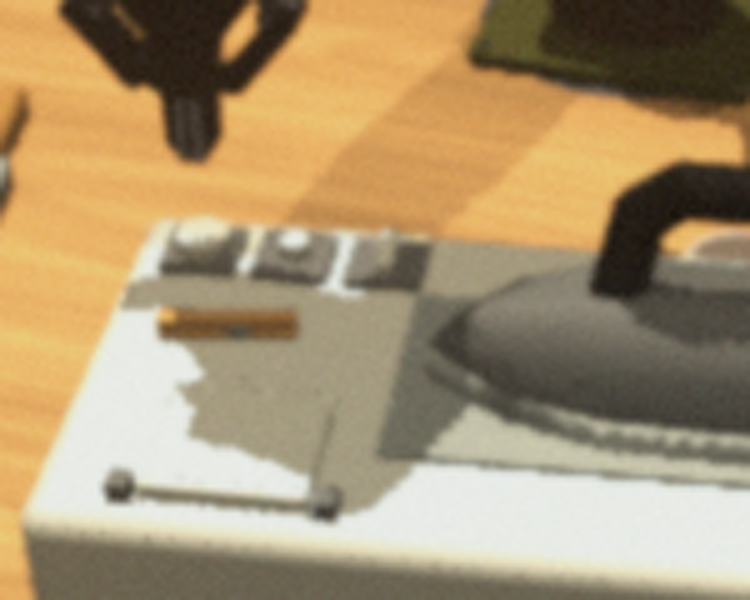

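The flap is flat at 118.4 mm and the peg is undisturbed. The fingertips hang over the big key at about (200,235). Going down to it now.

{"op": "arm_command", "data": {
  "series": [1,0.003,0.002,-0.027,0,0,0,1,0,0,-0.027,0,0,0,1,0,0,-0.027,0,0,0,1,0,0,-0.027,0,0,0,1,0,0,0,0,0,0]
}}

```text
clock: 6.9
position: [0.5197, -0.118, 0.1277]
tcp_rot: [0.997, 0.079, -0.002, -0.001]
contact_force: [-0.0, 0.3, 0.2]
finger_gap: -0.001
grip_force: 0.0
```

{"op": "arm_command", "data": {
  "series": [1,0,0,-0.005,0,0,0,1,0,0,-0.005,0,0,0,1,0,0,0,0,0,0]
}}

```text
clock: 7.15
position: [0.5216, -0.1184, 0.1259]
tcp_rot: [0.997, 0.079, 0.0, 0.0]
contact_force: [0.4, -0.6, 1.0]
finger_gap: -0.001
grip_force: 0.0
```

{"op": "arm_command", "data": {
  "series": [1,0,0,-0.006,0,0,0,1,0,0,-0.006,0,0,0,1,0,0,0,0,0,0]
}}

```text
clock: 7.4
position: [0.5219, -0.1185, 0.1213]
tcp_rot: [0.997, 0.079, 0.001, 0.0]
contact_force: [-0.2, -0.1, 3.9]
finger_gap: 0.001
grip_force: 1.7
```

{"op": "arm_command", "data": {
  "series": [1,0,0,-0.004,0,0,0,1,0,0,0,0,0,0,1,0,0,0,0,0,0]
}}

```text
clock: 7.65
position: [0.5219, -0.1185, 0.1198]
tcp_rot: [0.997, 0.079, 0.001, 0.0]
contact_force: [1.2, 0.4, 3.6]
finger_gap: -0.001
grip_force: 2.2
```

{"op": "arm_command", "data": {
  "series": [1,0,0,-0.003,0,0,0,1,0,0,0,0,0,0,1,0,0,0,0,0,0]
}}

```text
clock: 7.9
position: [0.5219, -0.1185, 0.119]
tcp_rot: [0.997, 0.079, 0.001, 0.0]
contact_force: [-0.7, 0.6, 7.4]
finger_gap: -0.0
grip_force: 3.9
```

{"op": "arm_command", "data": {
  "series": [1,0,0,-0.002,0,0,0,1,0,0,0,0,0,0,1,0,0,0,0,0,0]
}}

```text
clock: 8.15
position: [0.5219, -0.1185, 0.1189]
tcp_rot: [0.997, 0.079, 0.001, 0.0]
contact_force: [-1.5, 0.3, 12.8]
finger_gap: 0.001
grip_force: 6.2
```

The key is fully down: it stopped firmly at 119 mm with 12.8 N. Releasing and drawing away.

{"op": "arm_command", "data": {
  "series": [1,0,0,0.015,0,0,0,1,0,0,0.03,0,0,0,1,0,0,0.05,0,0,0,1,0,0,0.06,0,0,0,1,0,0,0.06,0,0,0,1,0,0,0.06,0,0,0,1,-0.05,-0.05,0.02,0,0,0,1,-0.05,-0.05,0,0,0,0]
}}

```text
clock: 8.82
position: [0.4825, -0.1587, 0.2372]
tcp_rot: [0.997, 0.08, 0.002, 0.001]
contact_force: [0.1, -0.9, 0.4]
finger_gap: -0.0
grip_force: 0.0
```

{"op": "arm_command", "data": {
  "series": [1,-0.05,-0.05,0,0,0,0,1,-0.05,-0.05,0,0,0,0,1,-0.05,-0.05,0,0,0,0,1,-0.05,-0.05,0,0,0,0,1,-0.03,-0.03,0,0,0,0,1,0,0,0,0,0,0,1,0,0,0,0,0,0]
}}

```text
clock: 9.4
position: [0.3882, -0.2505, 0.2348]
tcp_rot: [0.997, 0.078, -0.001, -0.001]
contact_force: [0.6, -0.4, 0.1]
finger_gap: 0.001
grip_force: 0.0
```

```bash
python3 - <<'E'
from h import *
p=snapshot("scene"); s=ctrl.sense(); print(s["position"],s["contact_force"],s["clock"])
W=lambda S:0
v,u=np.mgrid[0:420,0:560]; W=world(p,np.c_[u.ravel(),v.ravel()],p["depth"].ravel())
W=W[p["depth"].ravel()>0]
t=np.deg2rad(9.1);R=np.array([[np.cos(t),-np.sin(t)],[np.sin(t),np.cos(t)]])
S=np.c_[(W[:,:2]-[.580,.072])@R,W[:,2]]
for n,c in(("flap",(.057,-.125)),("start",(-.09,-.18)),("small",(-.09,-.13)),("bar",(-.09,-.08))):
    g=S[(np.hypot(S[:,0]-c[0],S[:,1]-c[1])<.012)&(S[:,2]>.1)&(S[:,2]<.15)]; print(n,len(g),np.percentile(g[:,2],[50,80]))
a=p["color"][150:270,180:330]; cv2.imwrite("pics/s4.png",cv2.resize(a,None,fx=5,fy=5,interpolation=cv2.INTER_CUBIC))
E
```

```text
[ 0.38893465 -0.25016696  0.23484396] [0.88079701 0.37614206 0.48974278] 9.45
flap 53 [0.11864733 0.11964654]
start 42 [0.12496801 0.12560524]
small 49 [0.11950586 0.12419539]
bar 39 [0.1221923 0.1248093]
```

View pics/s4.png

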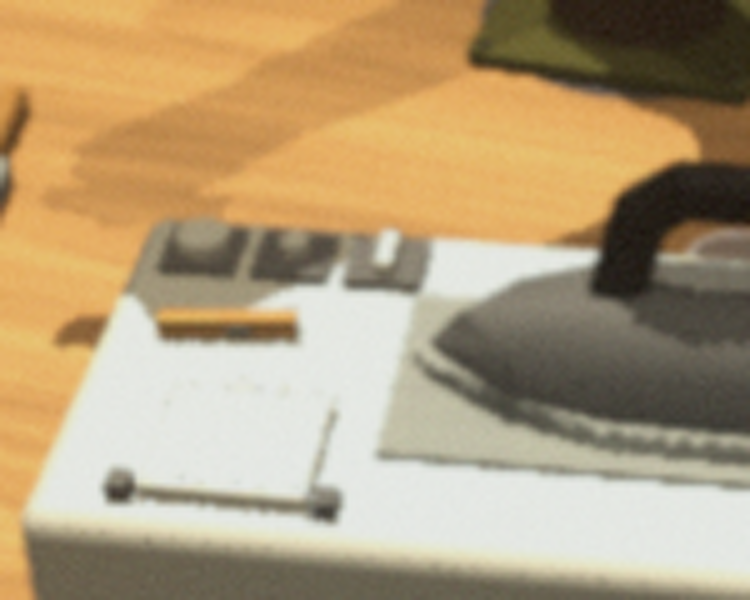

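The flap is flat, around (230,430). The big key at (200,240) is back up at 125 mm. The peg and iron are where they were, and the hand is clear.

```bash
python3 -c "
from station import ctrl
print(ctrl.close_job())"
```

```text
the job is handed in; nothing more can be done
None
```

The filler flap is fully shut, and the start key was pressed right down and has sprung back up. The hand is clear, nothing else looks moved, and the job was handed in at about 9.5 s of the 48 s allowed; no verdict was shown.

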